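Stack the wooden pot set on the trivet

TASK

Stack up the set of wooden pots on the middle of the round cork trivet, one piece at a time from the bottom up: first the large pot, then the medium pot seated in its mouth, then the small pot seated in the medium one's mouth, and last the knobbed lid closing the small pot. Every piece must sit fully home and upright; never let a piece topple, and leave the spice jar and the salt shaker where they stand.

Things in the scene. Friction and masses are not known exactly. Their poses are not given: they have to be found in the camera images.
- trivet: Round pale speckled cork trivet, 115 mm across and 11 mm thick, lying flat and fixed on the worktop. Origin: centre of its underside; z up. Its place changes.
- large_pot: Largest of three round turned-wood pots, open at the top, standing upright: straight body 68 mm across, 70 mm high in all, on a foot 60 mm across and 4 mm high. Its mouth is 50 mm across with a 9 mm thick wall and is hollow to 10 mm above the underside. About 0.2 kg. Origin: centre of the underside; z is its axis, up. Round, so its yaw does not matter.
- medium_pot: Middle-sized pot of the same wood, standing upright: straight body 58 mm across, 58 mm high in all, the lowest 8 mm being a foot only 45 mm across (41 mm at its tapered tip) which drops into the large pot's mouth until the body rests on that rim; seated, its origin lies 62 mm above the large pot's origin. Its own mouth is 40 mm across, wall 9 mm, hollow to 14 mm above the underside. About 0.14 kg. Origin: centre of the foot's underside; z up.
- small_pot: Smallest pot of the same wood, standing upright: straight body 48 mm across, 48 mm high in all, the lowest 8 mm being a foot only 35 mm across (31 mm at its tapered tip) which drops into the medium pot's mouth until the body rests on that rim; seated, its origin lies 50 mm above the medium pot's origin. Its own mouth is 31 mm across, wall 8.5 mm, hollow to 14 mm above the underside. About 0.09 kg. Origin: centre of the foot's underside; z up.
- lid: Lid of the same wood, lying knob up: from below a plug 26 mm across (22 mm at its tapered tip) and 8 mm high, a flange 40 mm across and 8 mm thick, and a round knob 19 mm across and 24 mm high; 40 mm high in all. The plug drops into the small pot's mouth until the flange rests on the rim; seated, its origin lies 40 mm above the small pot's origin. Grip it by the knob. About 0.04 kg. Origin: centre of the plug's underside; z up.
- brown_jar: Loose brown glass spice jar with a black cap and a pale label, 41 mm across, 95 mm high; a bystander, not to be disturbed. Origin: centre of its underside; z up.
- shaker: Loose glass salt shaker with a grey cap, 44 mm across, 90 mm high; a bystander, not to be disturbed. Origin: centre of its underside; z up.

How it is judged:
By the outcome, as a careful person would: the job done as asked, in the order asked, and still so for the second after the job is handed in, with the robot touching nothing.
It also fails if it takes over 120 s, if anything falls off the work surface, if the arm or the gripper's body presses on something with over 40 N, if the wrist force passes 120 N, or if a joint passes its speed limit or range.

ROBOT

A 6-joint arm with a two-finger parallel gripper is mounted at the origin on a cart in front of the work surface, level with it; the furniture and walls round the work are solid. World frame = base frame: x ahead of the robot, y to its left, z up, the work surface at z = 0. Lengths are in m, angles in rad, forces in N, time in s.
With the tool pointing down it reaches from about 0.375 to 0.825 m from the base axis. Payload 5.5 kg.
Tool frame: the origin (TCP) lies at the very end of the fingers, on their centre line; the grasp point (between the pads) lies 19 mm behind it (arm.grip_point_offset is the distance from the TCP to the grasp point, in m); z points along the fingers, y is the line along which they close (so a half turn about z gives the same grasp; the last joint's range is limited). The gripper opens to 85 mm and grips with 20 to 120 N. Pads are 22 mm wide; open, the fingers measure 114 mm over their backs; the gripper's body (76 mm by 85 mm) begins 54 mm behind the grasp point. The pads swing forward as they close: fully open they stand 13 mm farther back than shut.
Start: joints at [-1.129, 0.314, -0.047, 1.21, 0, 1.571], TCP at [0.257, -0.542, 0.207] pointing down, gripper open.
Joint ranges: [-2.67, 2.67], [-0.69, 1.73], [-1.03, 1.25], [-2.08, 2.16], [-1.42, 1.45], [-3.14, 3.14]. Speed limits (rad/s): [2.39, 2.39, 3.01, 3.14, 3.14, 3.14].

INTERFACE

Orientations are given as [roll, pitch, yaw] about the fixed x, y, z axes, in that order (R = Rz(yaw) Ry(pitch) Rx(roll)).
In Python, from rig import arm, snapshot gives the robot as it stands.
- The arm moves only by the shell command python3 -m creep 'ROWS' [OPENING] [FORCE]. ROWS is a JSON object of lists of equal length, an entry for each row: "translation": the shift along the tool's x, y, z in mm, a list of three; "turn": the turn, a rotation vector about the tool's x, y, z in rad, a list of three. A call has exactly 10 rows; each row is the pose to reach, as a shift and turn from the pose commanded when the call began, along the tool's axes at that moment; what a row does not reach only later rows make up. A row lasts 1/8 s, in which the tool goes at most 62.5 mm and 10.7 degrees, less where a joint would pass 70% of its speed; a pose out of reach is approached as far as the arm can. A call with a gripper value outside its range is refused whole. OPENING is the finger opening in mm, from 0 to 85.4, set as the call begins (- or left out, the last holds). The fingers move at their own pace and stop on an object; FORCE is the grip in N (left out, the last holds). Time passes only in rows, so rows that repeat a pose let the fingers close, or fill a call up. It gives the time, the measured TCP pose, the force, the opening and the grip force at its end, in the units of the state.
- arm.state(): the state, without advancing time (a new reading comes with each control period).
- snapshot(name): name is "scene" or "top"; returns a dict with "image" (400x640x3 uint8, red, green, blue), "K" (3x3 intrinsics, pixels), "k1" (the pictures are not rectified: a ray, as slopes to the right and down, at radius r is drawn at 1 + k1 r^2 times it, then the intrinsics apply), "extrinsics" (4x4, takes a point from camera to world coordinates). Camera axes: x right, y up, looking along -z (the intrinsics and any distortion apply to the point x, -y, -z); pixel columns grow to the right and rows downward; lengths in m; the calibration is good to about 2 mm. A picture is of the moment at which its call begins. There is no depth.
- arm.finish_job(): hands the job in; it is judged then, once.
The state is a dict: "time_s": time; "qpos": joint angles; "qd": joint speeds; "tau": joint torques, N m; "ee_pos": TCP position; "orientation": TCP orientation; "force": force on the tool from outside, world axes, zero at the start; "ft_torque": the same for the moment, N m; "grip_width": finger opening in m; "gripper_force": force on a finger pad.
Only numpy, scipy, OpenCV 4.12 (cv2) and the standard library are available. Lean on these libraries where they do the work, as an engineer would, in place of code of your own. Each camera call takes 0.05 s, during which the arm holds its last target. There are 200 camera calls.

## Working session

There is one attempt and no reset: what is moved stays moved. The work goes in short steps, Python scripts to look and compute and a shell command to move; the robot and the scene stay as the last step left them, time stands still between calls to the robot, and variables do not carry over. Pictures are saved under pics/ and viewed, at most 14 in all, crops included, and the job is handed in when it is done.

```bash
ls; mkdir -p pics; python3 - <<'E'
from rig import arm,snapshot
import cv2,numpy as np
s=arm.state();print(s)
for n in("scene","top"):
    d=snapshot(n);cv2.imwrite(f"pics/{n}0.png",d["image"][:,:,::-1]);print(n,d["K"],d["k1"],np.round(d["extrinsics"],3))
E
```

```text
pics
{'time_s': 0.0, 'qpos': array([-1.12896671e+00,  3.14196065e-01, -4.80732446e-02,  1.21018323e+00,
       -1.53714981e-05,  1.57079055e+00]), 'qd': array([ 0.00022051, -0.00055755, -0.00038238, -0.00043703, -0.00019517,
        0.00015029]), 'tau': array([-2.03414340e-03, -5.39593148e+01,  3.39748049e+01,  1.89384841e-02,
       -2.21316445e-04, -6.22391951e-06]), 'ee_pos': array([ 0.2562918 , -0.54183577,  0.2060551 ]), 'orientation': array([-3.13993645e+00,  1.53619054e-05,  4.41835423e-01]), 'force': array([0.91520824, 0.25476501, 0.16601177]), 'ft_torque': array([-0.00612685,  0.01329331, -0.03134417]), 'gripper_force': 0.0, 'grip_width': 0.08563312534209759}
scene [[420.21748276   0.         324.69628762]
 [  0.         420.21748276 197.94998345]
 [  0.           0.           1.        ]] 0.0004570815883123292 [[-0.713  0.533 -0.456 -0.002]
 [-0.701 -0.552  0.451  0.531]
 [-0.012  0.641  0.767  0.989]
 [ 0.     0.     0.     1.   ]]
top [[386.83292809   0.         318.50639652]
 [  0.         386.83292809 195.15848824]
 [  0.           0.           1.        ]] -0.036392543278117855 [[ 0.016  0.993 -0.115  0.417]
 [-1.     0.014 -0.014 -0.034]
 [-0.012  0.115  0.993  1.132]
 [ 0.     0.     0.     1.   ]]
```

View pics/scene0.png

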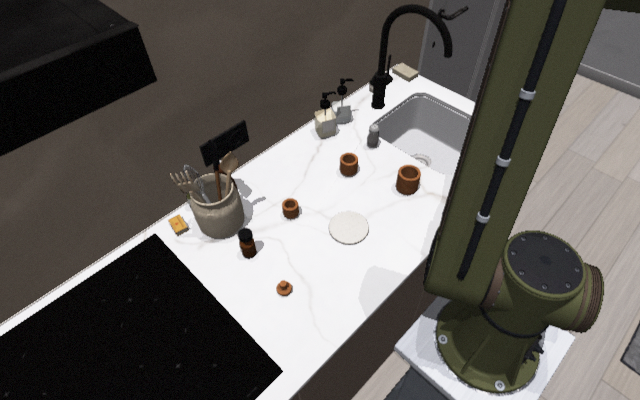

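View pics/top0.png

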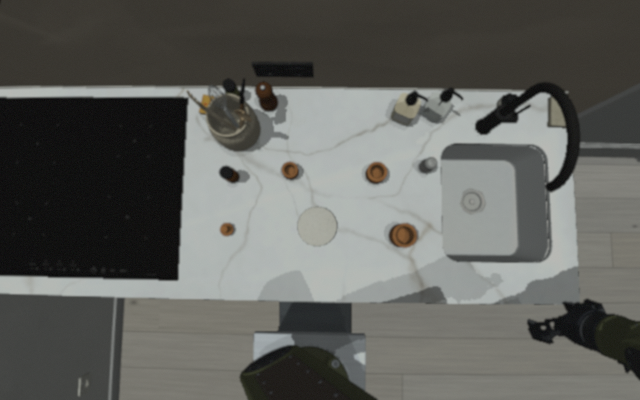

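The scene view shows the large pot at (408,180), medium (348,165), small (290,208), lid (285,288), trivet (349,228), jar (248,243) and shaker (373,135). In the top view they are at (403,236), (377,173), (291,170), (228,230), (317,226), (229,174) and (428,165). I'll enlarge both.

```bash
python3 - <<'E'
import cv2
a=cv2.imread("pics/top0.png")[140:265,200:450];b=cv2.imread("pics/scene0.png")[120:310,230:430]
cv2.imwrite("pics/topc.png",cv2.resize(a,None,fx=3.2,fy=3.2,interpolation=cv2.INTER_CUBIC))
cv2.imwrite("pics/scenec.png",cv2.resize(b,None,fx=3,fy=3,interpolation=cv2.INTER_CUBIC))
E
```

```text
(no output)
```

View pics/topc.png

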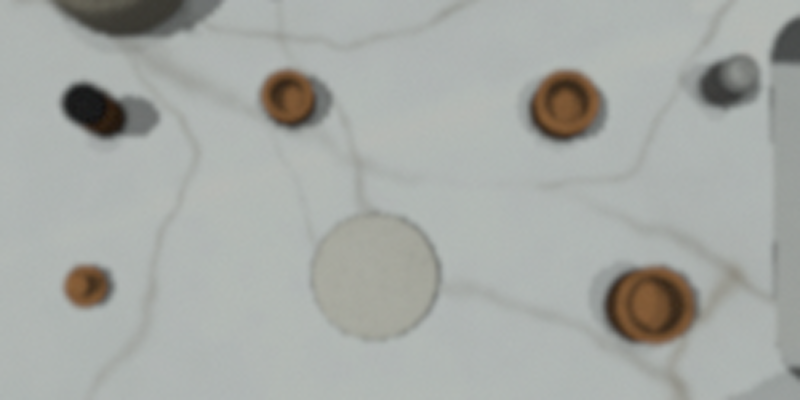

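View pics/scenec.png

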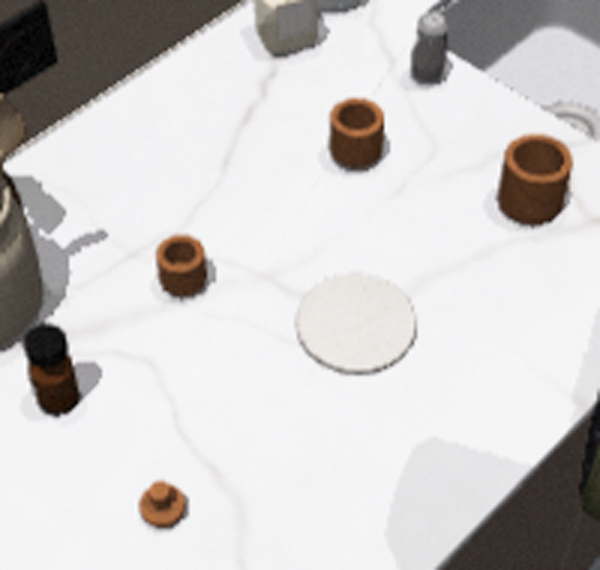

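The crops show these rim centres:

| Item | Top crop | Scene crop |
|---|---|---|
| Large pot | (653,303) | (537,158) |
| Medium pot | (567,102) | (357,118) |
| Small pot | (290,96) | (182,253) |
| Trivet | (376,275) | (356,321) |
| Lid knob | (90,284) | (160,490) |

Next I triangulate.

```bash
cat > h.py <<'E'
import numpy as np,cv2
from rig import arm,snapshot
F=np.diag([1,-1,-1.])
def ray(d,p):
    K,k=d["K"],d["k1"]
    n=cv2.undistortPoints(np.array([[p]],float),K,np.array([k,0,0,0,0.]))[0,0]
    E=d["extrinsics"];v=E[:3,:3]@(F@[n[0],n[1],1]);return E[:3,3],v/np.linalg.norm(v)
def tri(a,b):
    A=0;B=0
    for o,v in(a,b):
        M=np.eye(3)-np.outer(v,v);A=A+M;B=B+M@o
    x=np.linalg.solve(A,B);return x,[np.linalg.norm(np.cross(x-o,v)) for o,v in(a,b)]
def plane(r,z): o,v=r;return o+v*(z-o[2])/v[2]
def up(c,s,off): return [(c[i]+.5)/s-.5+off[i] for i in(0,1)]
E
python3 - <<'E'
from h import *
s,t=snapshot("scene"),snapshot("top")
np.set_printoptions(precision=4,suppress=True)
for n,a,b,z in[("large",(653,303),(537,158),.07),("medium",(567,102),(357,118),.058),("small",(290,96),(182,253),.048),("trivet",(376,275),(356,321),.011),("knob",(90,284),(160,490),.04),("flange",(87,286),(163,504),.016),("jar",(83,103),(45,342),.095),("shaker",(741,74),(433,22),.09)]:
    rt=ray(t,up(a,3.2,(200,140)));rs=ray(s,up(b,3,(230,120)))
    x,r=tri(rt,rs);print(n,x,r[0],"planes",plane(rt,z)[:2],plane(rs,z)[:2],"R",np.hypot(*x[:2]))
E
```

```text
large [ 0.4343 -0.2549  0.0696] 0.0014100359708061666 planes [ 0.4355 -0.254 ] [ 0.4331 -0.2555] R 0.5036053460098185
medium [ 0.6103 -0.1832  0.056 ] 0.0006043662784402539 planes [ 0.6104 -0.1825] [ 0.6084 -0.182 ] R 0.6371543672394236
small [0.6141 0.0619 0.0461] 0.0004974260793122216 planes [0.6142 0.062 ] [0.6125 0.0626] R 0.6172592126252149
trivet [ 0.4575 -0.0168  0.0068] 0.0007447819290231727 planes [ 0.458  -0.0164] [ 0.455  -0.0149] R 0.4578307827200006
knob [0.4465 0.2401 0.0266] 0.0015390460263309835 planes [0.4449 0.2357] [0.4415 0.245 ] R 0.506912081294744
flange [0.4431 0.2445 0.013 ] 0.000904304318244716 planes [0.4437 0.2443] [0.4409 0.2449] R 0.506049973932451
jar [0.5972 0.2349 0.0916] 0.0010071872778019692 planes [0.5973 0.2347] [0.5939 0.2355] R 0.6416833620081034
shaker [ 0.6324 -0.3293  0.0827] 0.00020497732723692182 planes [ 0.6311 -0.3271] [ 0.6272 -0.3225] R 0.713007233057095
```

```bash
cat > go.py <<'E'
import sys
from h import *
from scipy.spatial.transform import Rotation as Rn
s=arm.state();R=Rn.from_euler('xyz',s["orientation"]).as_matrix()
t=[float(v) for v in sys.argv[1:4]]
print("pos",np.round(s["ee_pos"]*1e3,1),"shift mm",np.round(R.T@(np.array(t)-s["ee_pos"]*1e3),1),"t",s["time_s"],"rpy",np.round(s["orientation"],4),"F",np.round(s["force"],1),"w",s["grip_width"],"g",s["gripper_force"])
E
python3 go.py 434.3 -254.8 120
```

```text
pos [ 256.4 -542.   206.3] shift mm [ 283.6 -183.5   86.5] t 0.2 rpy [-3.1405 -0.      0.4418] F [-0.   0.3  0.9] w 0.08560929417275935 g 0.0
```

```bash
python3 -m creep '{"translation":[[28,-18,8],[60,-40,18],[95,-62,28],[130,-84,40],[165,-107,50],[200,-130,61],[235,-152,72],[265,-172,81],[283.6,-183.5,86.5],[283.6,-183.5,86.5]],"turn":[[0,0,0],[0,0,0],[0,0,0],[0,0,0],[0,0,0],[0,0,0],[0,0,0],[0,0,0],[0,0,0],[0,0,0]]}' 85.4 40; python3 go.py 434.3 -254.8 28
python3 - <<'E'
from h import *
for n in("top","scene"):
    cv2.imwrite(f"pics/{n}1.png",snapshot(n)["image"][:,:,::-1])
a=cv2.imread("pics/top1.png")[190:290,340:470];b=cv2.imread("pics/scene1.png")[110:240,340:500]
f=lambda i:cv2.resize(i,(400,int(i.shape[0]*400/i.shape[1])),interpolation=cv2.INTER_CUBIC)
a,b=f(a),f(b);h=max(len(a),len(b));c=np.zeros((h,800,3),np.uint8);c[:len(a),:400]=a;c[:len(b),400:]=b
cv2.imwrite("pics/c1.png",c)
E
```

```text
time_s: 1.45
ee_pos: [0.4346, -0.2539, 0.1199]
orientation: [-3.141, 0.001, 0.444]
force: [-0.6, 0.1, 0.7]
grip_width: 0.0852
gripper_force: 0.0
pos [ 434.6 -253.9  119.9] shift mm [-0.6  0.8 91.9] t 1.45 rpy [-3.1406e+00  6.0000e-04  4.4440e-01] F [-0.6  0.1  0.7] w 0.08520340083216388 g 0.0
```

View pics/c1.png

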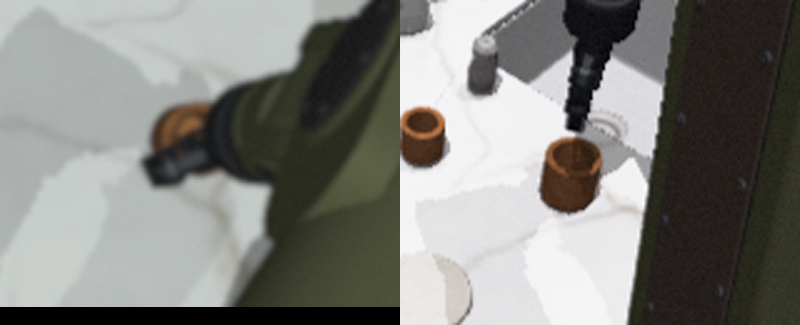

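Crop 1 shows the fingertips at (576,130), above the large pot's rim at (572,157), as computed. I'll descend.

```bash
Z='"turn":[[0,0,0],[0,0,0],[0,0,0],[0,0,0],[0,0,0],[0,0,0],[0,0,0],[0,0,0],[0,0,0],[0,0,0]]'; python3 -m creep '{"translation":[[-0.6,0.8,10],[-0.6,0.8,20],[-0.6,0.8,32],[-0.6,0.8,44],[-0.6,0.8,56],[-0.6,0.8,68],[-0.6,0.8,78],[-0.6,0.8,86],[-0.6,0.8,92],[-0.6,0.8,92]],"turn":[[0,0,0],[0,0,0],[0,0,0],[0,0,0],[0,0,0],[0,0,0],[0,0,0],[0,0,0],[0,0,0],[0,0,0]]}'; python3 go.py 434.3 -254.8 28
```

```text
time_s: 2.8
ee_pos: [0.434, -0.2561, 0.028]
orientation: [-3.141, 0.0, 0.442]
force: [0.2, -0.3, -0.3]
grip_width: 0.0851
gripper_force: 0.0
pos [ 434.  -256.1   28. ] shift mm [ 0.8 -1.   0. ] t 2.8 rpy [-3.1411e+00  4.0000e-04  4.4180e-01] F [ 0.2 -0.3 -0.3] w 0.085066428585481 g 0.0
```

```bash
python3 -m creep '{"translation":[[0,0,0],[0,0,0],[0,0,0],[0,0,0],[0,0,0],[0,0,0],[0,0,0],[0,0,0],[0,0,0],[0,0,0]],"turn":[[0,0,0],[0,0,0],[0,0,0],[0,0,0],[0,0,0],[0,0,0],[0,0,0],[0,0,0],[0,0,0],[0,0,0]]}' 55 40; python3 go.py 434.3 -254.8 28
```

```text
time_s: 4.05
ee_pos: [0.4349, -0.2567, 0.0291]
orientation: [3.14, -0.001, 0.442]
force: [-0.3, -0.8, 6.3]
grip_width: 0.0652
gripper_force: 45.4
pos [ 434.9 -256.7   29.1] shift mm [ 0.3 -2.   1.1] t 4.05 rpy [ 3.1402e+00 -7.0000e-04  4.4170e-01] F [-0.3 -0.8  6.3] w 0.06524081149035603 g 45.357597368303004
```

```bash
python3 -m creep '{"translation":[[0,0,-3],[0,0,-8],[0,0,-16],[0,0,-25],[0,0,-35],[0,0,-45],[0,0,-53],[0,0,-58],[0,0,-60],[0,0,-60]],"turn":[[0,0,0],[0,0,0],[0,0,0],[0,0,0],[0,0,0],[0,0,0],[0,0,0],[0,0,0],[0,0,0],[0,0,0]]}'; python3 go.py 456.5 -15.7 88
python3 - <<'E'
from h import *
for n in("top","scene"):
    cv2.imwrite(f"pics/{n}2.png",snapshot(n)["image"][:,:,::-1])
a=cv2.imread("pics/scene2.png")[70:240,320:490]
cv2.imwrite("pics/c2.png",cv2.resize(a,None,fx=3.5,fy=3.5,interpolation=cv2.INTER_CUBIC))
E
```

```text
time_s: 5.3
ee_pos: [0.4342, -0.2562, 0.0883]
orientation: [-3.141, 0.0, 0.442]
force: [-0.7, -0.1, -2.3]
grip_width: 0.065
gripper_force: 44.8
pos [ 434.2 -256.2   88.3] shift mm [ 123.  -207.9    0.3] t 5.3 rpy [-3.1415e+00  1.0000e-04  4.4180e-01] F [-0.7 -0.1 -2.3] w 0.06496014608649854 g 44.840187662955486
```

View pics/c2.png

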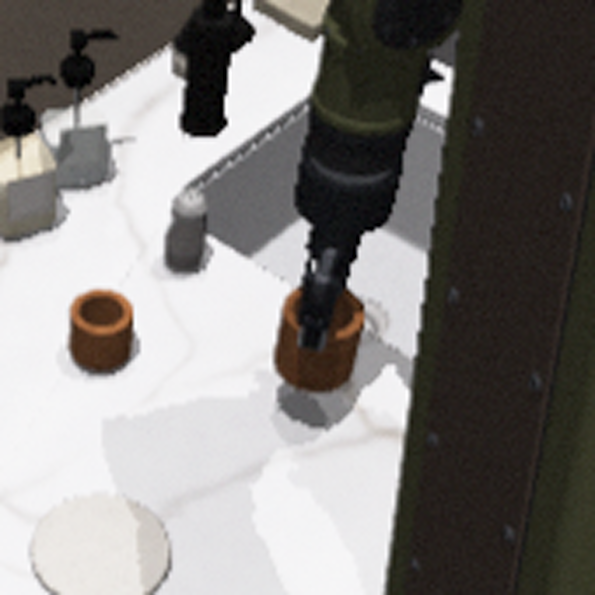

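The crop shows the large pot lifted and upright, with the pads (x≈318) centred on it (x≈320). I'll carry it to the trivet.

```bash
python3 -m creep '{"translation":[[7,-12,0],[20,-34,0],[36,-60,0],[54,-91,0],[72,-122,0],[90,-152,0],[105,-178,0],[116,-196,0],[123,-208,0],[123,-208,0]],"turn":[[0,0,0],[0,0,0],[0,0,0],[0,0,0],[0,0,0],[0,0,0],[0,0,0],[0,0,0],[0,0,0],[0,0,0]]}'; python3 go.py 456.5 -15.7 41
```

```text
time_s: 6.65
ee_pos: [0.4563, -0.0148, 0.0883]
orientation: [-3.142, 0.0, 0.443]
force: [-0.1, -0.1, -2.2]
grip_width: 0.065
gripper_force: 45.0
pos [456.3 -14.8  88.3] shift mm [-0.2  0.9 47.3] t 6.65 rpy [-3.1416e+00  2.0000e-04  4.4350e-01] F [-0.1 -0.1 -2.2] w 0.06501178804286363 g 45.010652702130756
```

```bash
python3 -m creep '{"translation":[[0,0,6],[0,0,14],[0,0,23],[0,0,32],[0,0,38],[0,0,42],[0,0,45],[0,0,47],[0,0,48.5],[0,0,48.5]],"turn":[[0,0,0],[0,0,0],[0,0,0],[0,0,0],[0,0,0],[0,0,0],[0,0,0],[0,0,0],[0,0,0],[0,0,0]]}'; python3 go.py 456.5 -15.7 41
```

```text
time_s: 7.9
ee_pos: [0.4567, -0.0156, 0.0401]
orientation: [3.141, -0.0, 0.442]
force: [-0.2, 0.4, -0.8]
grip_width: 0.0653
gripper_force: 45.1
pos [456.7 -15.6  40.1] shift mm [-0.2 -0.  -0.9] t 7.9 rpy [ 3.1414e+00 -3.0000e-04  4.4180e-01] F [-0.2  0.4 -0.8] w 0.06527720351290835 g 45.12143197923933
```

```bash
python3 -m creep '{"translation":[[0,0,0.3],[0,0,0.6],[0,0,0.9],[0,0,0.9],[0,0,0.9],[0,0,0.9],[0,0,0.9],[0,0,0.9],[0,0,0.9],[0,0,0.9]],"turn":[[0,0,0],[0,0,0],[0,0,0],[0,0,0],[0,0,0],[0,0,0],[0,0,0],[0,0,0],[0,0,0],[0,0,0]]}'; python3 -m creep '{"translation":[[0,0,0],[0,0,0],[0,0,0],[0,0,0],[0,0,0],[0,0,0],[0,0,0],[0,0,0],[0,0,0],[0,0,0]],"turn":[[0,0,0],[0,0,0],[0,0,0],[0,0,0],[0,0,0],[0,0,0],[0,0,0],[0,0,0],[0,0,0],[0,0,0]]}' 85.4;  python3 -m creep '{"translation":[[0,0,-4],[0,0,-12],[0,0,-24],[0,0,-40],[0,0,-56],[0,0,-72],[0,0,-88],[0,0,-100],[0,0,-110],[0,0,-110]],"turn":[[0,0,0],[0,0,0],[0,0,0],[0,0,0],[0,0,0],[0,0,0],[0,0,0],[0,0,0],[0,0,0],[0,0,0]]}'; python3 go.py 609.4 -182.3 120
```

```text
time_s: 9.15
ee_pos: [0.4567, -0.0156, 0.04]
orientation: [3.141, -0.001, 0.442]
force: [-4.8, -0.2, 11.5]
grip_width: 0.0651
gripper_force: 46.5
time_s: 10.4
ee_pos: [0.4565, -0.0156, 0.039]
orientation: [3.142, -0.0, 0.442]
force: [-1.3, -1.2, 0.9]
grip_width: 0.0853
gripper_force: 0.0
time_s: 11.65
ee_pos: [0.4571, -0.0156, 0.1498]
orientation: [3.141, -0.001, 0.442]
force: [0.9, 0.6, -0.3]
grip_width: 0.0853
gripper_force: 0.0
pos [457.1 -15.6 149.8] shift mm [ 66.4 215.8  30. ] t 11.65 rpy [ 3.141e+00 -1.300e-03  4.418e-01] F [ 0.9  0.6 -0.3] w 0.08533831464573371 g 0.0
```

```bash
python3 -m creep '{"translation":[[4,13,0],[12,38,0],[22,70,0],[32,105,5],[42,137,10],[51,166,15],[59,191,20],[64,208,26],[66.4,215.8,30],[66.4,215.8,30]],"turn":[[0,0,0],[0,0,0],[0,0,0],[0,0,0],[0,0,0],[0,0,0],[0,0,0],[0,0,0],[0,0,0],[0,0,0]]}'; python3 go.py 609.4 -182.3 20
python3 - <<'E'
from h import *
for n in("top","scene"):
    cv2.imwrite(f"pics/{n}3.png",snapshot(n)["image"][:,:,::-1])
a=cv2.imread("pics/top3.png")[180:260,277:357];b=cv2.imread("pics/scene3.png")[160:260,300:400]
cv2.imwrite("pics/c3.png",np.hstack([cv2.resize(i,(400,400),interpolation=cv2.INTER_CUBIC) for i in(a,b)]))
E
```

```text
time_s: 12.9
ee_pos: [0.6083, -0.1823, 0.1182]
orientation: [-3.141, 0.001, 0.442]
force: [-0.5, 0.4, -0.9]
grip_width: 0.0852
gripper_force: 0.0
pos [ 608.3 -182.3  118.2] shift mm [ 1.1  0.5 98.2] t 12.9 rpy [-3.1406e+00  1.0000e-03  4.4160e-01] F [-0.5  0.4 -0.9] w 0.08518199271357459 g 0.0
```

View pics/c3.png

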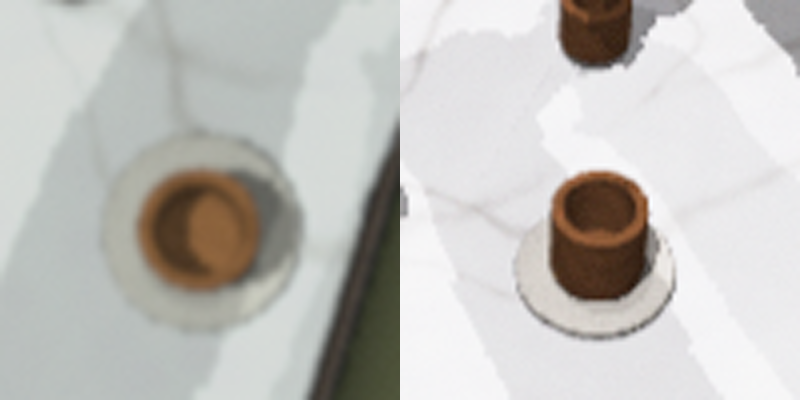

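The large pot stands upright near the trivet's middle. Its rim is at crop (198,230) in the top view and (600,211) in the scene view, and the trivet is at (201,231).

```bash
python3 -m creep '{"translation":[[1,0.5,10],[1,0.5,21],[1,0.5,33],[1,0.5,45],[1,0.5,58],[1,0.5,70],[1,0.5,81],[1,0.5,91],[1,0.5,98],[1,0.5,98]],"turn":[[0,0,0],[0,0,0],[0,0,0],[0,0,0],[0,0,0],[0,0,0],[0,0,0],[0,0,0],[0,0,0],[0,0,0]]}'; python3 -m creep '{"translation":[[0,0,0],[0,0,0],[0,0,0],[0,0,0],[0,0,0],[0,0,0],[0,0,0],[0,0,0],[0,0,0],[0,0,0]],"turn":[[0,0,0],[0,0,0],[0,0,0],[0,0,0],[0,0,0],[0,0,0],[0,0,0],[0,0,0],[0,0,0],[0,0,0]]}' 45 40;  python3 go.py 609.4 -182.3 120
python3 - <<'E'
from h import *
s,t=snapshot("scene"),snapshot("top")
rt=ray(t,up((198,230),5,(277,180)));rs=ray(s,up((200,211),4,(300,160)))
print(tri(rt,rs),plane(rt,.081),plane(rs,.081))
print(plane(ray(t,up((201,231),5,(277,180))),.011))
E
```

```text
time_s: 14.25
ee_pos: [0.6095, -0.1822, 0.0204]
orientation: [-3.141, 0.001, 0.442]
force: [0.1, 0.1, -0.9]
grip_width: 0.0855
gripper_force: 0.0
time_s: 15.5
ee_pos: [0.6108, -0.1826, 0.0222]
orientation: [3.14, -0.002, 0.442]
force: [-0.6, -0.5, 5.4]
grip_width: 0.0563
gripper_force: 41.7
pos [ 610.8 -182.6   22.2] shift mm [ -1.   -0.7 -97.8] t 15.5 rpy [ 3.1403e+00 -1.6000e-03  4.4180e-01] F [-0.6 -0.5  5.4] w 0.05633264035645163 g 41.741027348907664
(array([ 0.45475075, -0.015423  ,  0.07753685]), [np.float64(0.0009235653754635818), np.float64(0.0009235653754637709)]) [ 0.45536426 -0.01493251  0.081     ] [ 0.45226127 -0.01387858  0.081     ]
[ 0.45735674 -0.0153774   0.011     ]
```

```bash
python3 -m creep '{"translation":[[0,0,-4],[0,0,-12],[0,0,-24],[0,0,-38],[0,0,-54],[0,0,-70],[0,0,-84],[0,0,-95],[0,0,-100],[0,0,-100]],"turn":[[0,0,0],[0,0,0],[0,0,0],[0,0,0],[0,0,0],[0,0,0],[0,0,0],[0,0,0],[0,0,0],[0,0,0]]}'; python3 go.py 456.3 -14.7 122
```

```text
time_s: 16.85
ee_pos: [0.61, -0.1823, 0.1211]
orientation: [3.141, -0.0, 0.442]
force: [0.3, 0.2, -1.7]
grip_width: 0.056
gripper_force: 42.7
pos [ 610.  -182.3  121.1] shift mm [ -67.3 -217.2   -0.9] t 16.85 rpy [ 3.1415e+00 -2.0000e-04  4.4180e-01] F [ 0.3  0.2 -1.7] w 0.05596149570944083 g 42.721634733024985
```

```bash
python3 -m creep '{"translation":[[-4,-13,-1],[-12,-38,-1],[-22,-70,-1],[-33,-106,-1],[-43,-139,-1],[-52,-168,-1],[-59,-192,-1],[-65,-209,-1],[-67.3,-217.2,-1],[-67.3,-217.2,-1]],"turn":[[0,0,0],[0,0,0],[0,0,0],[0,0,0],[0,0,0],[0,0,0],[0,0,0],[0,0,0],[0,0,0],[0,0,0]]}'; python3 go.py 456.3 -14.7 95.2
python3 - <<'E'
from h import *
for n in("top","scene"):
    cv2.imwrite(f"pics/{n}4.png",snapshot(n)["image"][:,:,::-1])
a=cv2.imread("pics/top4.png")[170:270,267:367];b=cv2.imread("pics/scene4.png")[150:250,300:400]
cv2.imwrite("pics/c4.png",np.hstack([cv2.resize(i,(400,400),interpolation=cv2.INTER_CUBIC) for i in(a,b)]))
E
```

```text
time_s: 18.1
ee_pos: [0.4562, -0.0146, 0.1221]
orientation: [3.141, -0.0, 0.442]
force: [1.0, 0.5, -2.3]
grip_width: 0.0562
gripper_force: 42.8
pos [456.2 -14.6 122.1] shift mm [ 0.1  0.2 26.9] t 18.1 rpy [ 3.1413e+00 -2.0000e-04  4.4240e-01] F [ 1.   0.5 -2.3] w 0.05619708117969152 g 42.82265327288769
```

View pics/c4.png

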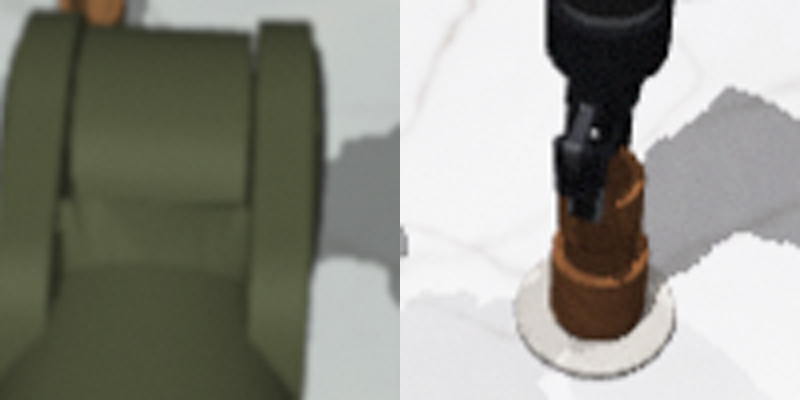

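The top view is blocked by the arm. In the scene view the medium pot (crop x 558–644) is centred over the large one (551–649), so I'll lower it.

```bash
python3 -m creep '{"translation":[[0,0,3],[0,0,7],[0,0,11],[0,0,14],[0,0,16],[0,0,18],[0,0,20],[0,0,22],[0,0,23],[0,0,23]],"turn":[[0,0,0],[0,0,0],[0,0,0],[0,0,0],[0,0,0],[0,0,0],[0,0,0],[0,0,0],[0,0,0],[0,0,0]]}'; python3 go.py 456.3 -14.7 95.2
```

```text
time_s: 19.45
ee_pos: [0.4562, -0.0147, 0.099]
orientation: [-3.142, 0.0, 0.442]
force: [-0.2, -0.5, -1.8]
grip_width: 0.0561
gripper_force: 42.8
pos [456.2 -14.7  99. ] shift mm [0.1 0.  3.8] t 19.45 rpy [-3.1415e+00  1.0000e-04  4.4180e-01] F [-0.2 -0.5 -1.8] w 0.05605049928696371 g 42.82331212190911
```

No contact with the foot 4 mm into the mouth. I'll seat it.

```bash
python3 -m creep '{"translation":[[0,0,0.6],[0,0,1.2],[0,0,1.8],[0,0,2.4],[0,0,3],[0,0,3.5],[0,0,4],[0,0,4.4],[0,0,4.4],[0,0,4.4]],"turn":[[0,0,0],[0,0,0],[0,0,0],[0,0,0],[0,0,0],[0,0,0],[0,0,0],[0,0,0],[0,0,0],[0,0,0]]}'; python3 go.py 456.3 -14.7 95.2
```

```text
time_s: 20.7
ee_pos: [0.4567, -0.0146, 0.0953]
orientation: [3.142, -0.001, 0.442]
force: [-1.8, 0.6, 5.4]
grip_width: 0.0567
gripper_force: 43.5
pos [456.7 -14.6  95.3] shift mm [-0.4 -0.1  0.1] t 20.7 rpy [ 3.1415e+00 -1.1000e-03  4.4180e-01] F [-1.8  0.6  5.4] w 0.05667570361825733 g 43.54730477789417
```

Contact came at the expected seated height, so I'll release and retreat.

```bash
python3 -m creep '{"translation":[[0,0,0],[0,0,0],[0,0,0],[0,0,0],[0,0,0],[0,0,0],[0,0,0],[0,0,0],[0,0,0],[0,0,0]],"turn":[[0,0,0],[0,0,0],[0,0,0],[0,0,0],[0,0,0],[0,0,0],[0,0,0],[0,0,0],[0,0,0],[0,0,0]]}' 85.4;  python3 -m creep '{"translation":[[0,0,-4],[0,0,-12],[0,0,-24],[0,0,-40],[0,0,-56],[0,0,-72],[0,0,-84],[0,0,-90],[0,0,-90],[0,0,-90]],"turn":[[0,0,0],[0,0,0],[0,0,0],[0,0,0],[0,0,0],[0,0,0],[0,0,0],[0,0,0],[0,0,0],[0,0,0]]}'; python3 go.py 613.4 62.3 120
```

```text
time_s: 21.95
ee_pos: [0.4562, -0.0147, 0.0946]
orientation: [3.142, -0.0, 0.442]
force: [0.2, 0.1, -0.3]
grip_width: 0.0852
gripper_force: 0.0
time_s: 23.2
ee_pos: [0.4558, -0.0147, 0.1841]
orientation: [-3.141, 0.001, 0.442]
force: [-0.3, 0.4, -0.3]
grip_width: 0.0854
gripper_force: 0.0
pos [455.8 -14.7 184.1] shift mm [175.5  -2.2  63.9] t 23.2 rpy [-3.1412e+00  9.0000e-04  4.4180e-01] F [-0.3  0.4 -0.3] w 0.08535780980164702 g 0.0
```

```bash
python3 -m creep '{"translation":[[8,0,0],[26,0,0],[50,-1,0],[78,-1,0],[105,-1,8],[130,-2,22],[150,-2,38],[166,-2,52],[175.5,-2.2,64],[175.5,-2.2,64]],"turn":[[0,0,0],[0,0,0],[0,0,0],[0,0,0],[0,0,0],[0,0,0],[0,0,0],[0,0,0],[0,0,0],[0,0,0]]}'; python3 go.py 613.4 62.3 20
python3 - <<'E'
from h import *
for n in("top","scene"):
    cv2.imwrite(f"pics/{n}5.png",snapshot(n)["image"][:,:,::-1])
a=cv2.imread("pics/top5.png")[170:270,267:367];b=cv2.imread("pics/scene5.png")[150:250,270:370]
cv2.imwrite("pics/c5.png",np.hstack([cv2.resize(i,(400,400),interpolation=cv2.INTER_CUBIC) for i in(a,b)]))
E
```

```text
time_s: 24.45
ee_pos: [0.6134, 0.0625, 0.1192]
orientation: [-3.141, 0.002, 0.442]
force: [0.2, 0.1, 0.2]
grip_width: 0.0853
gripper_force: 0.0
pos [613.4  62.5 119.2] shift mm [ 0.1  0.2 99.2] t 24.45 rpy [-3.1408e+00  2.1000e-03  4.4210e-01] F [0.2 0.1 0.2] w 0.08530007293082946 g 0.0
```

View pics/c5.png

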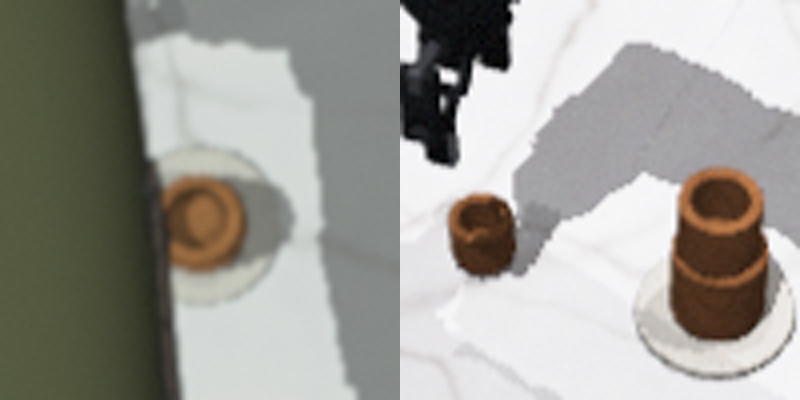

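The medium pot is seated upright and in line: in the scene view its centre is x≈720 and the large pot's is x≈720. Now I'll grasp the small pot.

```bash
python3 -m creep '{"translation":[[0,0,10],[0,0,21],[0,0,33],[0,0,45],[0,0,58],[0,0,70],[0,0,81],[0,0,91],[0,0,98],[0,0,98]],"turn":[[0,0,0],[0,0,0],[0,0,0],[0,0,0],[0,0,0],[0,0,0],[0,0,0],[0,0,0],[0,0,0],[0,0,0]]}'; python3 -m creep '{"translation":[[0,0,0],[0,0,0],[0,0,0],[0,0,0],[0,0,0],[0,0,0],[0,0,0],[0,0,0],[0,0,0],[0,0,0]],"turn":[[0,0,0],[0,0,0],[0,0,0],[0,0,0],[0,0,0],[0,0,0],[0,0,0],[0,0,0],[0,0,0],[0,0,0]]}' 35 40;  python3 go.py 613.4 62.3 120
```

```text
time_s: 25.8
ee_pos: [0.6135, 0.0622, 0.022]
orientation: [-3.141, 0.001, 0.442]
force: [0.3, 0.0, -0.7]
grip_width: 0.0852
gripper_force: 0.0
time_s: 27.05
ee_pos: [0.6141, 0.0623, 0.0228]
orientation: [3.142, -0.0, 0.442]
force: [-0.8, 1.7, 3.2]
grip_width: 0.035
gripper_force: 1.9
pos [614.1  62.3  22.8] shift mm [ -0.6  -0.3 -97.2] t 27.05 rpy [ 3.1415e+00 -3.0000e-04  4.4180e-01] F [-0.8  1.7  3.2] w 0.03503529916094373 g 1.9449161477335553
```

The opening reached 35 mm, narrower than the pot's 48 mm body, so something is off. I'll look.

```bash
python3 - <<'E'
from h import *
d=snapshot("scene");cv2.imwrite("pics/scene6.png",d["image"][:,:,::-1])
d=snapshot("top");cv2.imwrite("pics/top6.png",d["image"][:,:,::-1])
a=cv2.imread("pics/top6.png")[120:220,240:340];b=cv2.imread("pics/scene6.png")[150:250,240:340]
cv2.imwrite("pics/c6.png",np.hstack([cv2.resize(i,(400,400),interpolation=cv2.INTER_CUBIC) for i in(a,b)]))
E
```

```text
(no output)
```

View pics/c6.png

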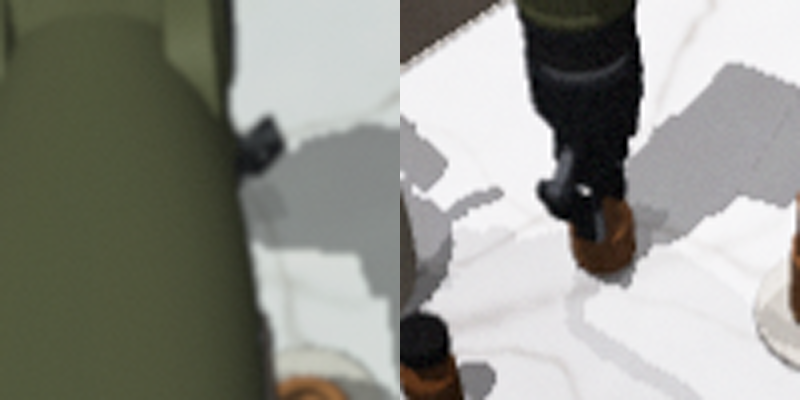

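The scene crop shows the near finger at x≈592 against the pot's centre at x≈603, but the detail isn't clear. I'll enlarge it next to the earlier view.

```bash
python3 - <<'E'
import cv2,numpy as np
f=lambda n:cv2.resize(cv2.imread(n)[170:230,262:322],(400,400),interpolation=cv2.INTER_CUBIC)
cv2.imwrite("pics/c7.png",cv2.convertScaleAbs(np.hstack([f("pics/scene5.png"),f("pics/scene6.png")]),alpha=1.8))
E
```

```text
(no output)
```

View pics/c7.png

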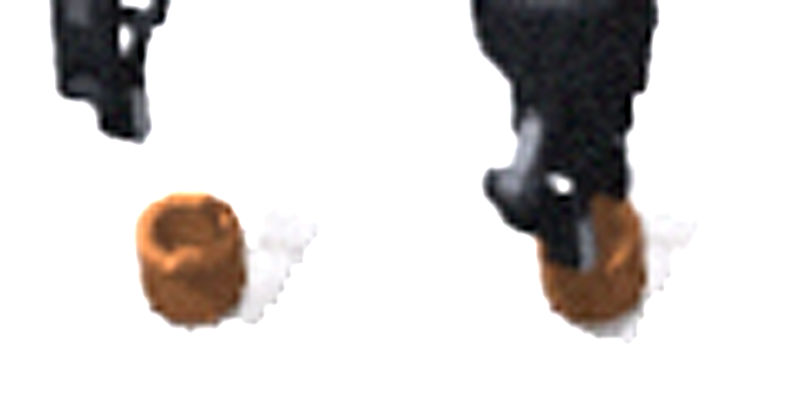

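```bash
python3 -m creep '{"translation":[[0,0,0],[0,0,0],[0,0,0],[0,0,0],[0,0,0],[0,0,0],[0,0,0],[0,0,0],[0,0,0],[0,0,0]],"turn":[[0,0,0],[0,0,0],[0,0,0],[0,0,0],[0,0,0],[0,0,0],[0,0,0],[0,0,0],[0,0,0],[0,0,0]]}' 30 40;  python3 go.py 613.4 62.3 120
```

```text
time_s: 28.4
ee_pos: [0.6134, 0.0643, 0.0233]
orientation: [-3.138, -0.001, 0.443]
force: [-3.9, 5.5, 10.2]
grip_width: 0.0304
gripper_force: 4.8
pos [613.4  64.3  23.3] shift mm [ -0.7   1.4 -96.7] t 28.4 rpy [-3.1378e+00 -1.0000e-03  4.4290e-01] F [-3.9  5.5 10.2] w 0.030443167244378143 g 4.791889664593327
```

```bash
python3 -m creep '{"translation":[[0,0,0],[0,0,0],[0,0,0],[0,0,0],[0,0,0],[0,0,0],[0,0,0],[0,0,0],[0,0,0],[0,0,0]],"turn":[[0,0,0],[0,0,0],[0,0,0],[0,0,0],[0,0,0],[0,0,0],[0,0,0],[0,0,0],[0,0,0],[0,0,0]]}' 85.4;  python3 -m creep '{"translation":[[0,0,-4],[0,0,-12],[0,0,-24],[0,0,-40],[0,0,-56],[0,0,-72],[0,0,-88],[0,0,-100],[-50,0,-110],[-110,0,-110]],"turn":[[0,0,0],[0,0,0],[0,0,0],[0,0,0],[0,0,0],[0,0,0],[0,0,0],[0,0,0],[0,0,0],[0,0,0]]}'; python3 - <<'E'
from h import *
cv2.imwrite("pics/scene8.png",snapshot("scene")["image"][:,:,::-1])
cv2.imwrite("pics/top8.png",snapshot("top")["image"][:,:,::-1])
a=cv2.imread("pics/top8.png")[130:210,250:330];b=cv2.imread("pics/scene8.png")[160:240,250:330]
cv2.imwrite("pics/c8.png",np.hstack([cv2.resize(i,(400,400),interpolation=cv2.INTER_CUBIC) for i in(a,b)]))
E
```

```text
time_s: 29.65
ee_pos: [0.614, 0.0623, 0.0226]
orientation: [3.142, -0.0, 0.442]
force: [-0.3, 0.4, 0.4]
grip_width: 0.0855
gripper_force: 0.0
time_s: 30.9
ee_pos: [0.5147, 0.015, 0.1335]
orientation: [3.141, -0.002, 0.443]
force: [0.4, -0.4, 1.0]
grip_width: 0.0851
gripper_force: 0.0
```

View pics/c8.png

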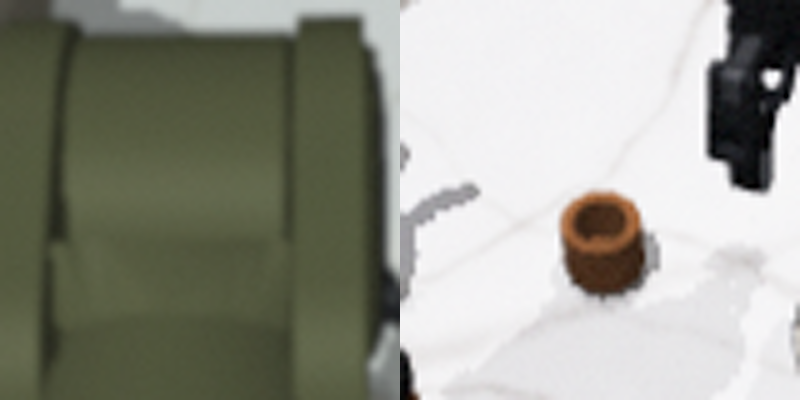

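The small pot still stands where it was (rim at crop (601,224)). The pads were too high: they sit back when open, so they rode over the rim. I'll retry about 11 mm lower.

```bash
python3 - <<'E'
from h import *
d=snapshot("scene")
r=ray(d,up((201,224),5,(250,160)));print(plane(r,.048))
r=ray(d,up((175,265),6.667,(262,170)));print([plane(r,z) for z in(.015,.025,.035,.045)])
E
python3 go.py 613.4 62.3 110
```

```text
[0.61250408 0.06463392 0.048     ]
[array([0.62440944, 0.06502995, 0.015     ]), array([0.61797754, 0.06980919, 0.025     ]), array([0.61154564, 0.07458842, 0.035     ]), array([0.60511374, 0.07936766, 0.045     ])]
pos [511.   14.3 132.4] shift mm [113.1   0.3  22.1] t 31.05 rpy [-3.1406e+00  2.6000e-03  4.4030e-01] F [0.5 0.6 0.6] w 0.08548369634932387 g 0.0
```

```bash
python3 -m creep '{"translation":[[8,0,0],[24,0,2],[42,0,5],[60,0,9],[78,0,13],[93,0,16],[104,0,19],[110,0,21],[113,0.3,22],[113,0.3,22]],"turn":[[0,0,0],[0,0,0],[0,0,0],[0,0,0],[0,0,0],[0,0,0],[0,0,0],[0,0,0],[0,0,0],[0,0,0]]}'; python3 go.py 613 63 8
```

```text
time_s: 32.3
ee_pos: [0.6166, 0.0632, 0.1106]
orientation: [3.142, 0.0, 0.442]
force: [0.2, -0.5, 0.1]
grip_width: 0.0855
gripper_force: 0.0
pos [616.6  63.2 110.6] shift mm [ -3.3  -1.4 102.6] t 32.3 rpy [3.1416e+00 2.0000e-04 4.4170e-01] F [ 0.2 -0.5  0.1] w 0.08549481125075925 g 0.0
```

```bash
python3 -m creep '{"translation":[[-3.3,-1.4,8],[-3.3,-1.4,20],[-3.3,-1.4,33],[-3.3,-1.4,46],[-3.3,-1.4,59],[-3.3,-1.4,71],[-3.3,-1.4,82],[-3.3,-1.4,92],[-3.3,-1.4,99],[-3.3,-1.4,102.5]],"turn":[[0,0,0],[0,0,0],[0,0,0],[0,0,0],[0,0,0],[0,0,0],[0,0,0],[0,0,0],[0,0,0],[0,0,0]]}'; python3 -m creep '{"translation":[[0,0,0],[0,0,0],[0,0,0],[0,0,0],[0,0,0],[0,0,0],[0,0,0],[0,0,0],[0,0,0],[0,0,0]],"turn":[[0,0,0],[0,0,0],[0,0,0],[0,0,0],[0,0,0],[0,0,0],[0,0,0],[0,0,0],[0,0,0],[0,0,0]]}' 40 40;  python3 go.py 613 63 120
```

```text
time_s: 33.55
ee_pos: [0.6131, 0.0631, 0.0076]
orientation: [-3.141, 0.0, 0.442]
force: [0.4, 0.4, -0.7]
grip_width: 0.0853
gripper_force: 0.0
time_s: 34.8
ee_pos: [0.6137, 0.0632, 0.0089]
orientation: [3.141, -0.001, 0.442]
force: [-1.0, -0.4, 5.5]
grip_width: 0.0465
gripper_force: 41.1
pos [613.7  63.2   8.9] shift mm [-5.000e-01 -1.000e-01 -1.111e+02] t 34.8 rpy [ 3.1412e+00 -1.0000e-03  4.4180e-01] F [-1.  -0.4  5.5] w 0.046542342910002886 g 41.060995683074
```

Gripped at 46.5 mm, as expected. I'll lift it.

```bash
python3 -m creep '{"translation":[[0,0,-4],[0,0,-14],[0,0,-30],[0,0,-50],[0,0,-72],[0,0,-94],[0,0,-116],[0,0,-136],[0,0,-148],[0,0,-153]],"turn":[[0,0,0],[0,0,0],[0,0,0],[0,0,0],[0,0,0],[0,0,0],[0,0,0],[0,0,0],[0,0,0],[0,0,0]]}'; python3 go.py 456.3 -14.7 160
```

```text
time_s: 36.05
ee_pos: [0.6136, 0.0632, 0.1622]
orientation: [3.141, -0.001, 0.442]
force: [0.5, 0.5, -1.5]
grip_width: 0.0469
gripper_force: 41.2
pos [613.6  63.2 162.2] shift mm [-175.5    3.2    2. ] t 36.05 rpy [ 3.1412e+00 -1.3000e-03  4.4180e-01] F [ 0.5  0.5 -1.5] w 0.04692860803339037 g 41.18795458227396
```

```bash
python3 -m creep '{"translation":[[-7,0,0],[-22,0,0],[-44,1,0],[-70,1,0],[-97,2,0],[-122,2,0],[-145,3,0],[-163,3,0],[-173,3.2,0],[-175.5,3.2,0]],"turn":[[0,0,0],[0,0,0],[0,0,0],[0,0,0],[0,0,0],[0,0,0],[0,0,0],[0,0,0],[0,0,0],[0,0,0]]}'; python3 go.py 456.2 -14.7 131.9
python3 - <<'E'
from h import *
cv2.imwrite("pics/scene9.png",snapshot("scene")["image"][:,:,::-1])
b=cv2.imread("pics/scene9.png")[140:240,300:400]
cv2.imwrite("pics/c9.png",cv2.resize(b,(600,600),interpolation=cv2.INTER_CUBIC))
E
```

```text
time_s: 37.3
ee_pos: [0.4555, -0.015, 0.1611]
orientation: [-3.142, -0.0, 0.441]
force: [0.4, 0.1, -0.8]
grip_width: 0.0466
gripper_force: 41.2
pos [455.5 -15.  161.1] shift mm [ 0.7  0.  29.2] t 37.3 rpy [-3.1416e+00 -2.0000e-04  4.4140e-01] F [ 0.4  0.1 -0.8] w 0.04661196042810243 g 41.18466831743717
```

View pics/c9.png

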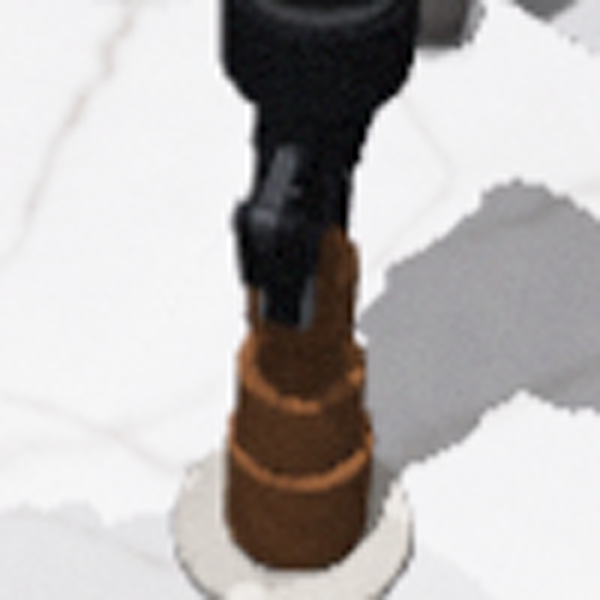

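The small pot is at x≈304 over the medium's 300 and the large's 299, which is within 1 mm. I'll nudge it by +0.7 along tool x and lower.

```bash
python3 -m creep '{"translation":[[0.7,0,3],[0.7,0,7],[0.7,0,11],[0.7,0,15],[0.7,0,18],[0.7,0,20],[0.7,0,22],[0.7,0,24],[0.7,0,25],[0.7,0,25]],"turn":[[0,0,0],[0,0,0],[0,0,0],[0,0,0],[0,0,0],[0,0,0],[0,0,0],[0,0,0],[0,0,0],[0,0,0]]}'; python3 go.py 456.3 -14.7 131.9
```

```text
time_s: 38.6
ee_pos: [0.4565, -0.0146, 0.1361]
orientation: [3.141, 0.0, 0.442]
force: [-0.4, -0.6, -1.6]
grip_width: 0.0468
gripper_force: 41.2
pos [456.5 -14.6 136.1] shift mm [-0.2  0.   4.2] t 38.6 rpy [3.1414e+00 2.0000e-04 4.4170e-01] F [-0.4 -0.6 -1.6] w 0.04675970690786926 g 41.16640951484442
```

```bash
python3 -m creep '{"translation":[[0,0,0.6],[0,0,1.2],[0,0,1.8],[0,0,2.4],[0,0,3],[0,0,3.5],[0,0,4],[0,0,4.5],[0,0,4.8],[0,0,4.8]],"turn":[[0,0,0],[0,0,0],[0,0,0],[0,0,0],[0,0,0],[0,0,0],[0,0,0],[0,0,0],[0,0,0],[0,0,0]]}'; python3 go.py 456.3 -14.7 131.9
```

```text
time_s: 39.85
ee_pos: [0.457, -0.0144, 0.1319]
orientation: [3.141, -0.001, 0.442]
force: [-2.2, -0.4, 5.7]
grip_width: 0.0468
gripper_force: 41.7
pos [457.  -14.4 131.9] shift mm [-0.8 -0.   0. ] t 39.85 rpy [ 3.1414e+00 -1.1000e-03  4.4190e-01] F [-2.2 -0.4  5.7] w 0.04680375275591849 g 41.73834163695574
```

Contact at exactly the seated height. I'll release and retreat.

```bash
python3 -m creep '{"translation":[[0,0,0],[0,0,0],[0,0,0],[0,0,0],[0,0,0],[0,0,0],[0,0,0],[0,0,0],[0,0,0],[0,0,0]],"turn":[[0,0,0],[0,0,0],[0,0,0],[0,0,0],[0,0,0],[0,0,0],[0,0,0],[0,0,0],[0,0,0],[0,0,0]]}' 85.4;  python3 -m creep '{"translation":[[0,0,-4],[0,0,-12],[0,0,-24],[0,0,-40],[0,0,-56],[0,0,-72],[0,0,-84],[0,0,-90],[0,0,-90],[0,0,-90]],"turn":[[0,0,0],[0,0,0],[0,0,0],[0,0,0],[0,0,0],[0,0,0],[0,0,0],[0,0,0],[0,0,0],[0,0,0]]}'; python3 go.py 442.5 244.6 120
```

```text
time_s: 41.1
ee_pos: [0.4565, -0.0145, 0.1313]
orientation: [-3.142, -0.0, 0.442]
force: [-0.7, 1.1, -0.1]
grip_width: 0.0856
gripper_force: 0.0
time_s: 42.35
ee_pos: [0.4561, -0.0145, 0.2208]
orientation: [-3.141, 0.001, 0.442]
force: [0.7, -0.9, -0.8]
grip_width: 0.0854
gripper_force: 0.0
pos [456.1 -14.5 220.8] shift mm [  98.5 -240.   100.8] t 42.35 rpy [-3.1411e+00  9.0000e-04  4.4180e-01] F [ 0.7 -0.9 -0.8] w 0.08541998175948028 g 0.0
```

```bash
python3 -m creep '{"translation":[[4,-10,0],[12,-30,0],[25,-60,0],[40,-97,0],[55,-134,10],[69,-168,30],[81,-197,55],[90,-220,80],[96,-234,94],[98.5,-240,100]],"turn":[[0,0,0],[0,0,0],[0,0,0],[0,0,0],[0,0,0],[0,0,0],[0,0,0],[0,0,0],[0,0,0],[0,0,0]]}' 
python3 - <<'E'
from h import *
from scipy.optimize import least_squares
D={n:snapshot(n) for n in("scene","top")}
def proj(d,P):
    E=np.linalg.inv(d["extrinsics"]);c=(F@(E[:3,:3]@P.T+E[:3,3:4]))
    return cv2.projectPoints(c.T.copy(),np.zeros(3),np.zeros(3),d["K"],np.array([d["k1"],0,0,0,0.]))[0][:,0]
a=np.linspace(0,2*np.pi,60)
def circ(x,y,r,z): return np.c_[x+r*np.cos(a),y+r*np.sin(a),0*a+z]
S=8
def cen(d,x,y,parts):
    m=np.zeros((400*S//1,640*S),np.uint8)
    for r,z0,z1 in parts:
        p=np.vstack([proj(d,circ(x,y,r,z)) for z in(z0,z1)]).astype(np.float32)
        cv2.fillConvexPoly(m,np.int32((cv2.convexHull(p)+.5)*S),1)
    M=cv2.moments(m,True);return np.array([M["m10"],M["m01"]])/M["m00"]/S-.5,M["m00"]/S**2
for n,x0,parts in[("lid",(.4425,.2446),[(.011,0,.008),(.020,.008,.016),(.0095,.016,.04)]),("small",(.613,.063),[(.0165,0,.008),(.024,.008,.048)]),("medium",(.609,-.182),[(.022,0,.008),(.029,.008,.058)])]:
    for c in D:
        im=cv2.imread(f"pics/{c}0.png").astype(int);B,G,Rr=im[...,0],im[...,1],im[...,2]
        m=((Rr>1.6*B)&(Rr-B>15)).astype(np.uint8)
        u,A=cen(D[c],*x0,parts);w=np.zeros_like(m);cv2.circle(w,tuple(np.int32(u)),18,1,-1);m*=w
        M=cv2.moments(m,True);v=np.array([M["m10"],M["m01"]])/M["m00"]
        f=least_squares(lambda p:cen(D[c],*p,parts)[0]-v,x0,diff_step=.004)
        print(n,c,"area",M["m00"],round(A,1),np.round(f.x,4))
E
python3 go.py 442.5 244.6 18
```

```text
time_s: 43.6
ee_pos: [0.4496, 0.2307, 0.1205]
orientation: [-3.127, 0.001, 0.465]
force: [-0.7, 0.6, -0.0]
grip_width: 0.085
gripper_force: 0.0
lid scene area 168.0 202.9 [0.4422 0.2446]
lid top area 109.0 160.4 [0.4438 0.246 ]
small scene area 256.0 310.5 [0.6143 0.063 ]
small top area 192.0 261.1 [0.6159 0.0648]
medium scene area 338.0 394.4 [ 0.6102 -0.185 ]
medium top area 308.0 396.3 [ 0.6118 -0.1839]
pos [449.9 230.3 121.1] shift mm [ -0.2 -14.6 103.3] t 43.7 rpy [-3.1276e+00  8.0000e-04  4.6400e-01] F [0.4 0.2 0.4] w 0.08533979999389205 g 0.0
```

```bash
python3 -m creep '{"translation":[[0,0,0],[0,0,0],[0,0,0],[0,0,0],[0,0,0],[0,0,0],[0,0,0],[0,0,0],[0,0,0],[0,0,0]],"turn":[[0,0,0],[0,0,0],[0,0,0],[0,0,0],[0,0,0],[0,0,0],[0,0,0],[0,0,0],[0,0,0],[0,0,0]]}' 50; python3 go.py 442.8 245 60
```

```text
time_s: 44.95
ee_pos: [0.45, 0.2306, 0.1213]
orientation: [-3.127, 0.0, 0.465]
force: [0.4, -0.3, 0.5]
grip_width: 0.0501
gripper_force: 0.0
pos [450.  230.6 121.3] shift mm [  0.1 -15.2  61.5] t 44.95 rpy [-3.1275e+00  1.0000e-04  4.6470e-01] F [ 0.4 -0.3  0.5] w 0.0500610665013075 g 0.0
```

```bash
python3 -m creep '{"translation":[[0,-3,6],[0,-6,14],[0,-9,22],[0,-12,32],[0,-14,42],[0,-15,50],[0.1,-15.2,56],[0.1,-15.2,60],[0.1,-15.2,61.5],[0.1,-15.2,61.5]],"turn":[[-0.004,0,0.006],[-0.008,0,0.012],[-0.012,0,0.018],[-0.014,0,0.023],[-0.014,0,0.023],[-0.014,0,0.023],[-0.014,0,0.023],[-0.014,0,0.023],[-0.014,0,0.023],[-0.014,0,0.023]]}'; python3 go.py 442.8 245 20
```

```text
time_s: 46.2
ee_pos: [0.4501, 0.2308, 0.0601]
orientation: [-3.127, 0.0, 0.465]
force: [-0.0, 0.0, -0.7]
grip_width: 0.0498
gripper_force: 0.0
pos [450.1 230.8  60.1] shift mm [ -0.1 -15.4  40.4] t 46.2 rpy [-3.1272e+00  2.0000e-04  4.6470e-01] F [-0.   0.  -0.7] w 0.049789285018585844 g 0.0
```

```bash
python3 - <<'E'
from h import *
print(arm.state()["qpos"].round(3))
E
```

```text
[ 0.464  0.25  -0.489  0.833  0.014  3.141]
```

Joint 6 is at its limit. The pieces are round, so I'll turn the tool the other way about its axis.

```bash
python3 -m creep '{"translation":[[0,0,-5],[0,0,-5],[0,-3,-5],[0,-6,-5],[0,-9,-5],[0,-12,-5],[0,-14,-3],[0,-15,-1],[-0.1,-15.4,0],[-0.1,-15.4,0]],"turn":[[0,0,-0.08],[0,0,-0.18],[-0.005,0,-0.28],[-0.01,0,-0.38],[-0.014,-0.003,-0.46],[-0.014,-0.003,-0.5],[-0.014,-0.003,-0.5],[-0.014,-0.003,-0.5],[-0.014,-0.003,-0.5],[-0.014,-0.003,-0.5]]}'; python3 go.py 442.8 245 20
```

```text
time_s: 47.45
ee_pos: [0.4428, 0.2444, 0.0601]
orientation: [-3.141, 0.0, 0.965]
force: [0.3, -0.6, 0.6]
grip_width: 0.0503
gripper_force: 0.0
pos [442.8 244.4  60.1] shift mm [ 0.5 -0.3 40.1] t 47.45 rpy [-3.1413e+00  1.0000e-04  9.6460e-01] F [ 0.3 -0.6  0.6] w 0.050349015283987275 g 0.0
```

```bash
python3 -m creep '{"translation":[[0.5,-0.3,5],[0.5,-0.3,11],[0.5,-0.3,17],[0.5,-0.3,23],[0.5,-0.3,28],[0.5,-0.3,33],[0.5,-0.3,37],[0.5,-0.3,39.5],[0.5,-0.3,40],[0.5,-0.3,40]],"turn":[[0,0,0],[0,0,0],[0,0,0],[0,0,0],[0,0,0],[0,0,0],[0,0,0],[0,0,0],[0,0,0],[0,0,0]]}'; python3 -m creep '{"translation":[[0,0,0],[0,0,0],[0,0,0],[0,0,0],[0,0,0],[0,0,0],[0,0,0],[0,0,0],[0,0,0],[0,0,0]],"turn":[[0,0,0],[0,0,0],[0,0,0],[0,0,0],[0,0,0],[0,0,0],[0,0,0],[0,0,0],[0,0,0],[0,0,0]]}' 12 30;  python3 go.py 456.3 -14.7 120
```

```text
time_s: 48.7
ee_pos: [0.443, 0.2451, 0.0203]
orientation: [-3.141, -0.0, 0.965]
force: [0.2, 0.6, -0.2]
grip_width: 0.0497
gripper_force: 0.0
time_s: 49.95
ee_pos: [0.443, 0.2451, 0.0202]
orientation: [-3.141, -0.0, 0.965]
force: [0.8, 0.1, 0.5]
grip_width: 0.0121
gripper_force: 0.0
pos [443.  245.1  20.2] shift mm [-205.9  158.9  -99.8] t 49.95 rpy [-3.1414e+00 -2.0000e-04  9.6480e-01] F [0.8 0.1 0.5] w 0.012137797281379191 g 0.0
```

The fingers closed above the knob without touching it. With the small pot's miss, this suggests the tips stand about 20 mm above the reported TCP. I'll open, go 14 mm lower and watch the force.

```bash
python3 -m creep '{"translation":[[0,0,0],[0,0,0],[0,0,0],[0,0,0],[0,0,0],[0,0,0],[0,0,0],[0,0,0],[0,0,0],[0,0,0]],"turn":[[0,0,0],[0,0,0],[0,0,0],[0,0,0],[0,0,0],[0,0,0],[0,0,0],[0,0,0],[0,0,0],[0,0,0]]}' 50; python3 -m creep '{"translation":[[0,0,2],[0,0,4],[0,0,6],[0,0,8],[0,0,10],[0,0,12],[0,0,13],[0,0,14],[0,0,14],[0,0,14]],"turn":[[0,0,0],[0,0,0],[0,0,0],[0,0,0],[0,0,0],[0,0,0],[0,0,0],[0,0,0],[0,0,0],[0,0,0]]}'; python3 -c "
from h import *
cv2.imwrite('pics/scene10.png',snapshot('scene')['image'][:,:,::-1])
b=cv2.imread('pics/scene10.png')
i=cv2.resize(b[245:315,245:315],(400,400),interpolation=cv2.INTER_CUBIC);j=cv2.resize(b[150:250,300:400],(400,400),interpolation=cv2.INTER_CUBIC)
cv2.imwrite('pics/c10.png',cv2.convertScaleAbs(np.hstack([i,j]),alpha=1.3))"
```

```text
time_s: 51.2
ee_pos: [0.443, 0.2451, 0.0202]
orientation: [-3.141, -0.0, 0.965]
force: [0.5, -0.6, 0.3]
grip_width: 0.0501
gripper_force: 0.0
time_s: 52.45
ee_pos: [0.443, 0.2451, 0.0063]
orientation: [-3.141, -0.0, 0.965]
force: [-0.4, -0.3, -0.3]
grip_width: 0.0501
gripper_force: 0.0
```

View pics/c10.png

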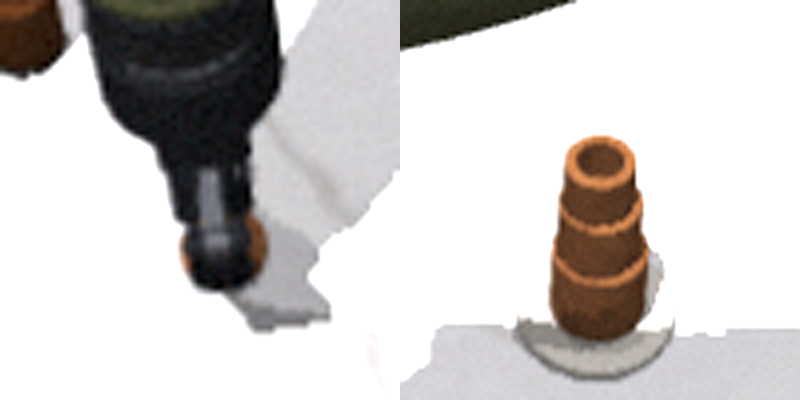

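The stack of three stands straight, with the small pot's rim at (600,163). The gripper (x≈222) is centred over the lid (x≈225). I'll close.

```bash
python3 -m creep '{"translation":[[0,0,0],[0,0,0],[0,0,0],[0,0,0],[0,0,0],[0,0,0],[0,0,0],[0,0,0],[0,0,0],[0,0,0]],"turn":[[0,0,0],[0,0,0],[0,0,0],[0,0,0],[0,0,0],[0,0,0],[0,0,0],[0,0,0],[0,0,0],[0,0,0]]}' 12 30
```

```text
time_s: 53.75
ee_pos: [0.4431, 0.2452, 0.0064]
orientation: [-3.141, -0.0, 0.965]
force: [-1.4, -0.0, 4.9]
grip_width: 0.0172
gripper_force: 29.6
```

Gripped at 17 mm, right for the knob. I'll lift and also measure the small pot's mouth.

```bash
python3 -m creep '{"translation":[[0,0,-4],[0,0,-14],[0,0,-34],[0,0,-60],[0,0,-90],[0,0,-120],[0,0,-150],[0,0,-176],[0,0,-194],[0,0,-200]],"turn":[[0,0,0],[0,0,0],[0,0,0],[0,0,0],[0,0,0],[0,0,0],[0,0,0],[0,0,0],[0,0,0],[0,0,0]]}'; python3 -c "
from h import *
print(plane(ray(snapshot('scene'),up((200,163),4,(300,150))),.171))"; python3 go.py 456 -14.8 200
```

```text
time_s: 55.0
ee_pos: [0.4436, 0.2453, 0.2078]
orientation: [3.141, -0.002, 0.965]
force: [-1.0, 0.2, 0.1]
grip_width: 0.0169
gripper_force: 29.3
[ 0.45557053 -0.01297119  0.171     ]
pos [443.5 245.3 207.7] shift mm [-206.7  158.4    7.4] t 55.05 rpy [ 3.1408e+00 -1.9000e-03  9.6470e-01] F [0.  0.  0.6] w 0.017072957191298536 g 29.31760095014397
```

```bash
python3 -m creep '{"translation":[[-6,5,0],[-22,17,0],[-46,35,0],[-76,58,0],[-108,83,0],[-140,107,0],[-168,129,1],[-190,146,2],[-203,156,2],[-206.3,158.3,2]],"turn":[[0,0,0],[0,0,0],[0,0,0],[0,0,0],[0,0,0],[0,0,0],[0,0,0],[0,0,0],[0,0,0],[0,0,0]]}';python3 -m creep '{"translation":[[0,0,0],[0,0,0],[0,0,0],[0,0,0],[0,0,0],[0,0,0],[0,0,0],[0,0,0],[0,0,0],[0,0,0]],"turn":[[0,0,0],[0,0,0],[0,0,0],[0,0,0],[0,0,0],[0,0,0],[0,0,0],[0,0,0],[0,0,0],[0,0,0]]}'; python3 go.py 456.2 -14.4 169.4
python3 - <<'E'
from h import *
im=snapshot("scene")["image"].astype(int);cv2.imwrite("pics/scene11.png",im[:,:,::-1].astype(np.uint8))
m=(im[...,0]>1.6*im[...,2])&(im[...,0]-im[...,2]>15)
for r in range(158,240,3):
    c=np.where(m[r,310:390])[0]
    if len(c):print(r,c[0]+310,c[-1]+310,(c[0]+c[-1])/2+310)
E
```

```text
time_s: 56.3
ee_pos: [0.4551, -0.0157, 0.2039]
orientation: [-3.141, 0.0, 0.963]
force: [0.2, 0.4, -0.3]
grip_width: 0.0174
gripper_force: 29.3
time_s: 57.55
ee_pos: [0.4556, -0.0147, 0.2042]
orientation: [-3.141, -0.0, 0.965]
force: [0.1, -0.6, -0.5]
grip_width: 0.0171
gripper_force: 29.3
pos [455.6 -14.7 204.2] shift mm [ 0.6  0.3 34.8] t 57.55 rpy [-3.1414e+00 -2.0000e-04  9.6480e-01] F [ 0.1 -0.6 -0.5] w 0.017110161238990455 g 29.327287342493946
176 345 347 346.0
179 344 358 351.0
182 345 357 351.0
185 345 355 350.0
188 342 357 349.5
191 342 358 350.0
194 342 358 350.0
197 341 358 349.5
200 340 360 350.0
203 340 360 350.0
206 340 359 349.5
209 339 360 349.5
212 338 361 349.5
215 338 361 349.5
218 338 361 349.5
221 338 360 349.0
224 338 360 349.0
227 339 360 349.5
230 340 358 349.0
233 343 355 349.0
```

Lid and small pot columns agree within a pixel (≈351 against 350). I'll nudge slightly and lower.

```bash
python3 -m creep '{"translation":[[1,0.2,4],[1,0.2,9],[1,0.2,14],[1,0.2,18],[1,0.2,21],[1,0.2,24],[1,0.2,26.5],[1,0.2,29],[1,0.2,30.5],[1,0.2,30.5]],"turn":[[0,0,0],[0,0,0],[0,0,0],[0,0,0],[0,0,0],[0,0,0],[0,0,0],[0,0,0],[0,0,0],[0,0,0]]}'; python3 go.py 456.2 -14.4 169.4
```

```text
time_s: 58.85
ee_pos: [0.4563, -0.0139, 0.1736]
orientation: [-3.141, -0.0, 0.965]
force: [-0.3, -0.0, -0.5]
grip_width: 0.0174
gripper_force: 29.3
pos [456.3 -13.9 173.6] shift mm [-0.4  0.2  4.2] t 58.85 rpy [-3.1413e+00 -1.0000e-04  9.6480e-01] F [-0.3 -0.  -0.5] w 0.017360561318484548 g 29.327439812750526
```

```bash
python3 -m creep '{"translation":[[0,0,0.6],[0,0,1.2],[0,0,1.8],[0,0,2.4],[0,0,3],[0,0,3.5],[0,0,4],[0,0,4.4],[0,0,4.7],[0,0,4.7]],"turn":[[0,0,0],[0,0,0],[0,0,0],[0,0,0],[0,0,0],[0,0,0],[0,0,0],[0,0,0],[0,0,0],[0,0,0]]}'; python3 go.py 456.3 -14.7 169.4
```

```text
time_s: 60.1
ee_pos: [0.4566, -0.014, 0.1693]
orientation: [3.141, -0.001, 0.965]
force: [-1.2, -0.4, 3.1]
grip_width: 0.0172
gripper_force: 29.7
pos [456.6 -14.  169.3] shift mm [-0.7  0.2 -0.1] t 60.1 rpy [ 3.1413e+00 -5.0000e-04  9.6480e-01] F [-1.2 -0.4  3.1] w 0.017173111323936348 g 29.68279601620452
```

Contact at the seated height. I'll release, retreat and check.

```bash
python3 -m creep '{"translation":[[0,0,0],[0,0,0],[0,0,0],[0,0,0],[0,0,0],[0,0,0],[0,0,0],[0,0,0],[0,0,0],[0,0,0]],"turn":[[0,0,0],[0,0,0],[0,0,0],[0,0,0],[0,0,0],[0,0,0],[0,0,0],[0,0,0],[0,0,0],[0,0,0]]}' 60; python3 -m creep '{"translation":[[0,0,-4],[0,0,-12],[0,0,-24],[0,0,-40],[0,0,-58],[0,0,-76],[0,0,-92],[0,0,-105],[0,0,-110],[0,0,-110]],"turn":[[0,0,0],[0,0,0],[0,0,0],[0,0,0],[0,0,0],[0,0,0],[0,0,0],[0,0,0],[0,0,0],[0,0,0]]}'; python3 -m creep '{"translation":[[-5,5,0],[-15,15,0],[-30,30,0],[-45,50,0],[-60,70,0],[-70,85,0],[-80,95,0],[-80,100,0],[-80,100,0],[-80,100,0]],"turn":[[0,0,0],[0,0,0],[0,0,0],[0,0,0],[0,0,0],[0,0,0],[0,0,0],[0,0,0],[0,0,0],[0,0,0]]}'
python3 - <<'E'
from h import *
im=snapshot("scene")["image"].astype(int)
m=(im[...,0]>1.6*im[...,2])&(im[...,0]-im[...,2]>15)
for r in range(150,240,3):
    c=np.where(m[r,310:390])[0]
    if len(c):print(r,c[0]+310,c[-1]+310,(c[0]+c[-1])/2+310)
d=snapshot("scene");E=np.linalg.inv(d["extrinsics"])
for z in(.203,.187,.179,.171,.131,.081):
    p=F@(E[:3,:3]@np.array([.456,-.0145,z])+E[:3,3]);print(z,(d["K"]@(p/p[2]))[:2].round(1))
a=cv2.imread("pics/scene0.png")
for n,s in(("jar",np.s_[222:262,235:262]),("shaker",np.s_[120:150,365:382])):
    print(n,np.abs(im[:,:,::-1][s]-a[s]).mean())
E
```

```text
time_s: 61.35
ee_pos: [0.4563, -0.014, 0.169]
orientation: [-3.141, -0.0, 0.965]
force: [-0.2, 0.1, -0.1]
grip_width: 0.06
gripper_force: 0.0
time_s: 62.6
ee_pos: [0.4564, -0.014, 0.2791]
orientation: [-3.142, -0.0, 0.965]
force: [-0.3, 0.2, -0.4]
grip_width: 0.06
gripper_force: 0.0
time_s: 63.85
ee_pos: [0.4929, -0.1362, 0.279]
orientation: [-3.141, -0.0, 0.966]
force: [0.5, 1.2, -0.5]
grip_width: 0.0598
gripper_force: 0.0
180 349 351 350.0
183 347 353 350.0
186 343 356 349.5
189 342 358 350.0
192 341 358 349.5
195 342 358 350.0
198 341 359 350.0
201 340 360 350.0
204 340 359 349.5
207 340 359 349.5
210 339 360 349.5
213 338 361 349.5
216 338 361 349.5
219 338 361 349.5
222 338 360 349.0
225 338 360 349.0
228 339 359 349.0
231 341 358 349.5
234 346 353 349.5
0.203 [350.3 181.6]
0.187 [350.1 185.8]
0.179 [350.  187.9]
0.171 [349.9 190. ]
0.131 [349.4 199.9]
0.081 [348.8 211.5]
jar 1.9274691358024691
shaker 17.696732026143792
```

The lid is home: the knob top is at row ≈180 (expected ≈180) and the stack's columns are all ≈350. The shaker patch differs, so I need to know whether that is shadow, occlusion or motion.

```bash
python3 - <<'E'
from h import *
for n,b in(("scene",(118,152,362,386)),("top",(152,180,414,442))):
    im=cv2.cvtColor(snapshot(n)["image"],cv2.COLOR_RGB2GRAY);a=cv2.imread(f"pics/{n}0.png",0)
    t=a[b[0]:b[1],b[2]:b[3]]
    for lab,i in(("now",im),("before lid",cv2.imread("pics/scene10.png",0) if n=="scene" else im)):
        w=i[b[0]-15:b[1]+15,b[2]-15:b[3]+15]
        r=cv2.minMaxLoc(cv2.matchTemplate(w,t,cv2.TM_CCOEFF_NORMED));print(n,lab,r[1],np.array(r[3])-15)
E
```

```text
scene now 0.8863385915756226 [0 0]
scene before lid 0.4164782762527466 [ 0 -1]
top now 0.551129162311554 [ 0 15]
top before lid 0.551129162311554 [ 0 15]
```

The shaker matches at zero shift, so only the shading changed. Handing in.

```bash
python3 -c "
from rig import arm
print(arm.finish_job())"
```

```text
the job is handed in; nothing more can be done
None
```

The job is handed in: the large, medium and small pots and the lid are stacked in order on the trivet, each seated at its expected height, and camera checks showed the spice jar and salt shaker unmoved (about 64 s used; no verdict was returned).

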